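# Pull the slide cabinet's top drawer to its stop and put the cover glasses in

### The arm

A 6-joint arm with a two-finger parallel gripper is mounted at the origin on a cart in front of the work surface, level with it; the furniture and walls round the work are solid. World frame = base frame: x ahead of the robot, y to its left, z up, the work surface at z = 0. Lengths are in mm, angles in rad, forces in N, time in s.
With the tool pointing down it reaches from about 275 to 725 mm from the base axis. Payload 15.9 kg.
Tool frame: the origin (TCP) lies midway between the tips of the shut fingers; the grasp point (between the pads) lies 19 mm behind it; z points along the fingers, y is the line along which they close (so a half turn about z gives the same grasp; the last joint's range is limited). The gripper opens to 85 mm and grips with 20 to 120 N. Pads are 22 mm wide; open, the fingers measure 114 mm over their backs; the gripper's body (76 mm by 85 mm) begins 54 mm behind the grasp point. The pads swing forward as they close: fully open they stand 13 mm farther back than shut.
Start: joints at [1.122, 0.213, -0.034, 1.323, 0, 1.571], TCP at [216.934, 450.472, 231.306] pointing down, gripper open.
Joint ranges: [-2.98, 2.98], [-0.74, 1.72], [-1.14, 1.35], [-2.1, 2.04], [-1.57, 1.44], [-3.14, 3.14]. Speed limits (rad/s): [1.89, 1.89, 2.39, 2.57, 3.14, 3.14].

### API

Orientations are given as a rotation vector (axis times angle).
In Python, from bench import robot, solver, telemetry, grab_frame gives the robot as it stands. Calls block until the motion is done:
- robot.goto(position, orientation): joint-space move of the TCP to a pose.
- robot.move_linear(position, max_speed=150, rot=None, f_stop=None): straight line of the TCP; rot=None keeps the orientation; max_speed is the mean speed in mm/s. With f_stop (N) it stops when the force on the tool has changed by that much, and returns True; else False.
- robot.movej(angles): joint-space move.
- robot.gripper_to(opening, grip_force=None): finger opening in mm; grip_force is the grip in N (None keeps the last); returns when the fingers have stopped.
- robot.hold(seconds).
- solver.inverse_kinematics(position, orientation): joint angles nearest the present ones, or None.
- telemetry.get_obs(): the state.
- grab_frame(name): name is "scene" or "top"; returns a dict with "img" (400x640x3 uint8, red, green, blue), "depth" (400x640 float32, mm along the optical axis (not along the pixel's ray), 0 where there is no reading), "intrinsics" (3x3 intrinsics, pixels), "rvec" (rotation vector, rad) and "tvec" (3), from world to camera coordinates, as OpenCV has them. Camera axes: x right, y down, z forward; pixel columns grow to the right and rows downward; lengths in mm; the calibration is good to about 2 mm. A picture is of the moment at which its call begins.
A pose or a line that the arm cannot do raises robot.IKError and nothing moves.
- robot.finish_job(): hands the job in; it is judged then, once.
The state is a dict: "time": time; "qpos": joint angles; "joint_velocities": joint speeds; "joint_torque": joint torques, N m; "ee_pos": TCP position; "orientation": TCP orientation; "force": force on the tool from outside, world axes, zero at the start; "ft_torque": the same for the moment, N m; "finger_gap": finger opening in mm; "grip_force": force on a finger pad.
Only numpy, scipy, OpenCV 4.12 (cv2) and the standard library are available. Lean on these libraries where they do the work, as an engineer would, in place of code of your own. Each camera call takes 0.05 s, during which the arm holds its last target. There are 200 camera calls.

### The job

The small square box of cover glasses on the near desk belongs in the top drawer of the slide cabinet behind the partition. Move the pump bottle out of the drawer's way and leave it standing upright on the riser or the desk, pull the top drawer right out to its stop without cabinet or drawer bumping the bottle, lay the box flat inside it, and leave the drawer fully out. Keep the other drawers shut and everything else where it stands.

Things in the scene. Friction and masses are not known exactly. Their poses are not given: they have to be found in the camera images.
- riser: Fixed wooden bench riser on the far desk, 680 long (its x) by 240 wide (y), top 100 above the desk. Origin: on the desk under its centre; +z up. The cabinet stands on its +x end and its drawers open towards the riser's -x end, along its length; the riser's front strip (x from +45 to -340) is free but for the bottle and the jar.
- slide_cabinet: Cream three-drawer slide cabinet fixed on the riser, 280 deep (x), 220 wide (y), 215 high. Origin: on the riser, centre of its underside; +z up; drawers slide out along its own -x. Heights from the origin: top drawer's front z 144 to 208. Shut fronts lie 131 mm from the origin towards -x. Top drawer fully out: front at 331 mm, its handle at 349 mm; nothing of it is lower than z 144.
- slide_cabinet_drawer3 (a joint): Top drawer's slide in m: 0 shut, 0.200 at its stop; starts 0 to 0.02. Friction about 1.5 N plus 2 N per m/s; stays where left.
- slide_cabinet_drawer2 (a joint): Middle drawer's slide in m, 0 shut (starts up to 0.006); to stay shut. Its front lies under the top drawer's, z 75 to 140 above the riser, with a like handle at z 91 to 99.
- drawer_handle (a point): Middle of the top drawer's handle, a tab 42 mm wide along the cabinet's y, 19 mm deep (its outer edge is 8.5 mm farther out than this point, the drawer front 9.5 mm behind), 9 mm thick (z 159 to 168 above the riser). A wire bow, solid to the touch. Axes as the cabinet's; moves with the drawer.
- drawer_floor (a point): Middle of the top drawer's inner floor (a grey flat insert tray), 175 mm above the riser; axes as the cabinet's; moves with the drawer. Inside, the floor reaches 113 mm to -x (front panel 33 high above floor) and +x (back), 87 mm to either side (walls 15 high). Fully out, the floor from -113 to +74 mm is open above, the rest is still inside the cabinet.
- sanitizer: White pump bottle, 0.2 to 0.4 kg, standing on the riser before the drawer. Origin: under the body. Body 44 (x, -22 to 22) by 62 (y, -37 to 25), 137 high; above it a round collar 29 in diameter, z 137 to 155, axis at x 0, y -6; above that the pump head, spout pointing +y to y 37, z 168 to 184. The shoulders narrow to the collar near the top. The collar can be gripped from both x sides.
- coverslip_box: Small square flat plastic box with lid, 38.5 x 38.5 x 18.5 high, about 20 g, on the near desk. Origin: centre of its underside; axes along its sides.
- slide_box: Fixed long box 99 (x) by 200 (y) by 43 high lying on top of the cabinet (z 215 to 258 above the riser), its front edge about flush with the cabinet's front. Origin: centre of underside.
- oil_bottle: Bystander: dropper bottle, 25 diameter, 66 high, near desk. Origin: centre of its underside.
- cassette_4: Bystander: flat tissue cassette 28 x 41 x 7, near desk. Origin: centre of its underside.
- specimen_jar_4: Bystander: jar 46 diameter, 68 high, on the riser. Origin: centre of its underside.
- printer_side (a point): A point on the top edge of the side of a fixed black printer on the near desk, 150 to 162 mm high, 220 along this point's x and reaching 360 mm to its own +y; nothing of it lies to the -y side of this point.
- screen_top (a point): A point in the middle of the top edge of the fixed screen (partition) that stands between the near desk and the far desk: 40 mm thick at most, 375 mm high above the desks, a straight upright wall along this point's own y axis, running beyond the work at both ends; its x axis is level and square to the wall. Both desks' tops are at z 0; the robot and the near desk are on one side, the riser and cabinet on the other.

How it is judged (in metres and radians):
On the way:
1. the top drawer has been pulled out to its stop (value of joint slide_cabinet_drawer3 above 0.195 m), for 0.2 s.
At the end, for the whole second after the job is handed in: The top drawer is out to within 10 mm of its stop; the box of cover glasses lies flat (within 7 degrees) on the drawer's floor, inside its walls, at rest; the pump bottle stands upright (within 7 degrees) on the riser or the desk, at rest (value of joint slide_cabinet_drawer3 above 0.19 m and x of coverslip_box in the frame of drawer_floor between -0.1 and 0.1 m and y of coverslip_box in the frame of drawer_floor between -0.078 and 0.078 m and z of coverslip_box in the frame of drawer_floor between -0.006 and 0.008 m and angle between each of coverslip_box, sanitizer's own z axis and vertical below 0.12 rad and linear speed of each of coverslip_box, sanitizer below 0.02 m/s and height (world z) of sanitizer between -0.01 and 0.115 m); the robot touches nothing.
It fails at once if the pump bottle is tipped over (more than 23 degrees) (angle between sanitizer's own z axis and vertical above 0.4 rad).
It fails at once if the cabinet or its drawer pushes against the pump bottle (more than 1.5 N) (contact force between slide_cabinet and sanitizer above 1.5 N).
It fails at once if the middle drawer is pulled out more than 40 mm (value of joint slide_cabinet_drawer2 above 0.04 m).
It fails at once if a bystander (white-capped jar, dropper bottle, cassette) is shifted more than 30 mm (distance of any of specimen_jar_4, oil_bottle, cassette_4 from where it was at the start of the episode above 0.03 m).
It also fails if it takes over 70 s, if anything falls off the work surface, if the arm or the gripper's body presses on something with over 40 N, if the wrist force passes 120 N, or if a joint passes its speed limit or range.

## Working session

There is one attempt and no reset: what is moved stays moved. The work goes in short steps, each a Python script; the robot and the scene stay as the last script left them, time stands still between calls to the robot, and variables do not carry over. Pictures are saved under pics/ and viewed, at most 10 in all, crops included, and the job is handed in when it is done.

```bash
ls; mkdir -p pics; cat > h.py <<'E'
import numpy as np, cv2
from bench import robot, solver, telemetry, grab_frame
from scipy.spatial.transform import Rotation as R
def cloud(n):
    f=grab_frame(n); K=f["intrinsics"]; d=f["depth"]
    v,u=np.mgrid[0:d.shape[0],0:d.shape[1]]
    c=np.stack([(u-K[0,2])/K[0,0]*d,(v-K[1,2])/K[1,1]*d,d],-1)
    M=cv2.Rodrigues(np.array(f["rvec"],float))[0]
    w=(c-np.array(f["tvec"]).ravel())@M
    w[d<=0]=np.nan
    return f,w
def save(f,name): cv2.imwrite("pics/"+name,f["img"][:,:,::-1])
E
python3 - <<'E'
from h import *
for n in("scene","top"):
    f,w=cloud(n); save(f,n+"0.png"); np.save(n+"0.npy",w)
    M=cv2.Rodrigues(np.array(f["rvec"],float))[0]; print(n,-M.T@np.array(f["tvec"]).ravel(),M[2],f["intrinsics"][0,0])
print(telemetry.get_obs())
E
```

```text
pics
scene [-162.0398518    -2.85200798 1613.39031823] [ 0.46795463 -0.08724201 -0.87943578] 510.1232192352136
top [ 486.89206349 -141.30533768 1207.72348206] [ 0.05242669  0.0187653  -0.99844845] 373.41250791527494
{'time': 0.1, 'qpos': array([ 1.12199826e+00,  2.13330447e-01, -3.49599069e-02,  1.32348679e+00,
        1.64623669e-06,  1.57078201e+00]), 'joint_velocities': array([-0.00060491, -0.00015188,  0.00135888, -0.00071104, -0.00085742,
        0.00044594]), 'joint_torque': array([-2.71127283e-04, -6.87251329e+01,  4.87805057e+01,  1.23064133e-02,
       -2.89812351e-05, -4.84867894e-05]), 'ee_pos': array([216.81655603, 450.22643829, 230.86836078]), 'orientation': array([-6.98997850e-01, -3.06261698e+00,  1.50135162e-03]), 'force': array([-0.0279272 ,  0.48741725, -0.49901226]), 'ft_torque': array([ 0.0022383 , -0.00649959,  0.02691571]), 'grip_force': 0.0, 'finger_gap': 85.49956504636944}
```

View pics/scene0.png

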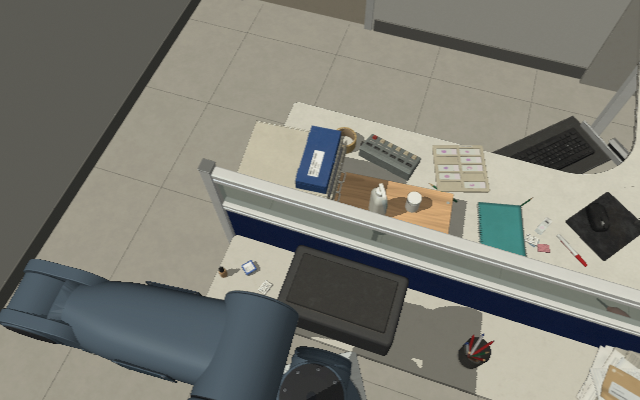

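View pics/top0.png

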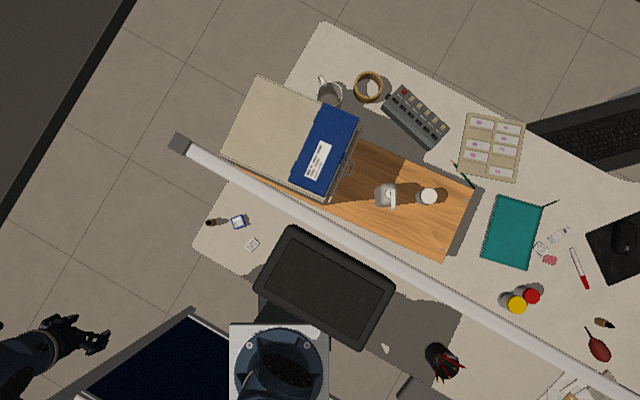

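```bash
python3 - <<'E'
from h import *
w=np.load("top0.npy"); s=np.load("scene0.npy"); np.set_printoptions(precision=1,suppress=True)
for n,u,v in [("box",239,222),("oil",209,222),("cass",252,243),("jar",430,196),("pump",391,195),("bottle",383,195),("slide",320,165),("cab",270,110),("riser",440,230),("handle",348,170),("printer",320,290),("printer edge",290,228),("screen",200,155),("screen",400,269),("screen",560,356),("desk",350,385)]:
    print(n,w[v,u])
import scipy.ndimage as nd
def rect(W,zlo,zhi,seed,name,ec=None):
    m=(W[...,2]>zlo)&(W[...,2]<zhi); 
    if ec is not None: m&=ec(W)
    l,_=nd.label(m); k=l[seed[1],seed[0]]
    if k==0: print(name,"noseed",W[seed[1],seed[0]]);return
    p=W[l==k]; r=cv2.minAreaRect(p[:,:2].astype(np.float32)); print(name,len(p),p[:,2].mean(),r, cv2.boxPoints(r).tolist())
rect(w,8,30,(239,222),"box")
rect(w,3,14,(252,243),"cass")
rect(w,40,80,(209,222),"oil")
rect(w,345,372,(320,165),"slide")
rect(w,305,325,(270,110),"cab")
rect(w,90,110,(440,230),"riser")
rect(w,155,180,(430,196),"jar")
rect(w,265,295,(391,195),"pump")
rect(w,365,385,(400,269),"screen")
rect(w,140,170,(320,290),"printer")
m=(w[...,2]>255)&(w[...,2]<275)
l,k=nd.label(m)
for i in range(1,k+1):
    p=w[l==i]
    if len(p)>15: print(i,len(p),p.mean(0),p.min(0),p.max(0))
E
```

```text
box [477.9 123.   20.3]
oil [479.  208.4  55.6]
cass [410.2  83.8   7.7]
jar [ 546.6 -441.2  169.2]
pump [ 543.5 -312.7  282.4]
bottle [ 547.1 -302.   227.5]
slide [ 609.  -138.1  359.6]
cab [751.7 -17.4 313.5]
riser [ 450.3 -487.5  101.7]
handle [ 630.5 -220.4   99.4]
printer [ 289.7 -134.2  164.4]
printer edge [460.8 -51.  151.9]
screen [632.7 133.3 373.9]
screen [ 374.2 -312.4  373.9]
screen [ 185.4 -653.7  372.8]
desk [-368.1 -277.5 -760.1]
box 153 18.275111111231347 ((481.2778015136719, 128.26571655273438), (38.654605865478516, 38.98774719238281), 21.48697280883789) [[456.1533203125, 139.3253936767578], [470.43414306640625, 103.04725646972656], [506.40228271484375, 117.20603942871094], [492.1214599609375, 153.4841766357422]]
cass 89 6.257818176013437 ((406.7958679199219, 86.67716979980469), (28.421846389770508, 40.91005325317383), 41.689727783203125) [[382.5791931152344, 92.50047302246094], [409.7882995605469, 61.95059585571289], [431.0125427246094, 80.85386657714844], [403.8034362792969, 111.40374755859375]]
oil 29 55.837471206870596 ((480.5473327636719, 214.055908203125), (15.
[... 1921 characters left out ...]
82421875], [633.8909912109375, 171.13214111328125]]
printer 9781 157.572228561686 ((294.36944580078125, -143.63133239746094), (357.6004333496094, 218.07119750976562), 60.00966262817383) [[110.55865478515625, -243.9900665283203], [299.4322509765625, -352.99383544921875], [478.18023681640625, -43.27259826660156], [289.306640625, 65.73117065429688]]
16 50 [ 614.7 -214.2  264.6] [ 596.5 -224.4  260.2] [ 636.7 -198.2  269.5]
47 19 [ 551.1 -310.1  257.6] [ 545.  -315.2  255.3] [ 558.  -304.7  268.4]
66 44 [242.4 490.1 264.4] [228.3 485.  256. ] [250.9 498.2 274.9]
67 37 [203.4 401.9 265.6] [192.2 397.3 255. ] [212.1 407.5 273.2]
68 313 [104.  -29.5 265.6] [  49.5 -115.3  255. ] [139.1  60.7 274.9]
```

```bash
python3 - <<'E'
import cv2
a=cv2.imread("pics/top0.png")[60:270,190:490]; b=cv2.imread("pics/scene0.png")[110:310,200:480]
cv2.imwrite("pics/crop.png",cv2.resize(a,None,fx=2.6,fy=2.6,interpolation=cv2.INTER_CUBIC))
E
```

```text
(no output)
```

View pics/crop.png

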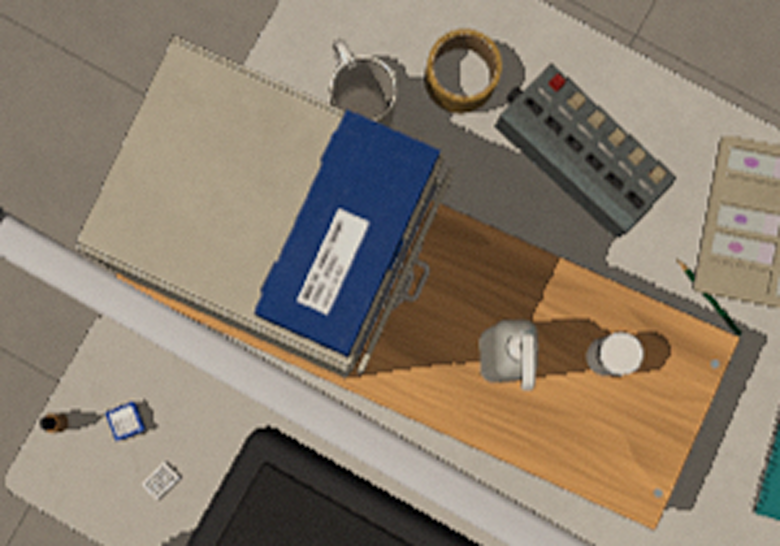

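```bash
cat > kin.py <<'E'
import numpy as np
from scipy.spatial.transform import Rotation as R
from scipy.optimize import least_squares
# axes at q=0: z, y, -y, y, z, x ; offsets between joints in the arm plane
def fk(q,p):
    T=[np.zeros(3)]; Rm=np.eye(3); pos=np.zeros(3); out=[]
    ax=[[0,0,1],[0,1,0],[0,-1,0],[0,1,0],[0,0,1],[1,0,0]]
    for i in range(6):
        Rm=Rm@R.from_rotvec(np.array(ax[i])*q[i]).as_matrix()
        pos=pos+Rm@p[3*i:3*i+3]; out.append(pos)
    Rt=Rm@R.from_rotvec(p[18:21]).as_matrix()
    return out,Rt
E
python3 - <<'E'
from h import *; from kin import *
rng=np.random.default_rng(0); S=[]
down=R.from_rotvec(telemetry.get_obs()["orientation"])
while len(S)<60:
    P=np.array([rng.uniform(250,650),rng.uniform(-400,400),rng.uniform(50,450)])
    o=(R.from_rotvec(rng.normal(0,.3,3))*down)
    q=solver.inverse_kinematics(P,o.as_rotvec())
    if q is not None: S.append((np.array(q),P,o))
def res(p):
    r=[]
    for q,P,o in S:
        t,Rt=fk(q,p); r+=list((t[-1]-P)/100)+list((R.from_matrix(Rt).inv()*o).as_rotvec())
    return np.array(r+list(p*1e-5))
best=None
for rv in ([0,np.pi/2,0],[2.09,0,0],[1.2,1.2,1.2],[-1.2,1.2,-1.2],[0,1.5,1.5]):
    p0=np.r_[0,0,300, 0,0,400, 400,0,0, 100,0,0, 50,0,0, 200,0,0, rv]
    s=least_squares(res,p0)
    if best is None or s.cost<best.cost: best=s
np.set_printoptions(precision=2,suppress=True); print(best.cost); print(best.x[:18].reshape(6,3),best.x[18:]); np.save("p.npy",best.x)
q=telemetry.get_obs()["qpos"]; t,_=fk(q,best.x); print(np.array(t))
W=np.load("top0.npy")
m=(W[...,2]>255)&(W[...,2]<272)&(abs(W[...,0]-615)<25)&(abs(W[...,1]+212)<18)
p=W[m]-[685.9,-63.7,0]; c,s_=np.cos(np.radians(64.9)),np.sin(np.radians(64.9)); uv=np.c_[p[:,0]*c+p[:,1]*s_,-p[:,0]*s_+p[:,1]*c,p[:,2]]
print(np.percentile(uv,[0,5,50,95,100],axis=0))
m=(W[...,2]>277)&(W[...,2]<290)&(abs(W[...,0]-533)<40)&(abs(W[...,1]+317)<20); p=W[m]
print(p.mean(0), cv2.fitLine(p[:,:2].astype(np.float32),cv2.DIST_L2,0,.1,.1).ravel(), p.min(0),p.max(0))
m=(W[...,2]>105)&(W[...,2]<245)&(abs(W[...,0]-545)<60)&(abs(W[...,1]+317)<45); p=W[m]; print(cv2.minAreaRect(p[p[:,2]>200][:,:2].astype(np.float32)),len(p))
E
```

```text
2.6184712195273607e-05
[[  0.   -0.  243.5]
 [ -0.    0.  486. ]
 [393.    0.   66.4]
 [139.8  -0.    0. ]
 [157.8  -0.   -0. ]
 [157.8  -0.    0. ]] [-0.    1.57 -0.  ]
[[  0.    -0.   243.5 ]
 [ 44.64  92.7  718.48]
 [217.01 450.63 686.27]
 [216.95 450.51 546.47]
 [216.88 450.37 388.67]
 [216.82 450.23 230.87]]
[[-172.81  -19.78  260.2 ]
 [-172.09  -18.53  261.02]
 [-167.95    0.78  264.82]
 [-157.76   19.57  267.95]
 [-156.65   20.67  269.51]]
[ 535.9  -317.16  282.97] [   1.     -0.01  535.9  -317.16] [ 511.33 -323.19  277.2 ] [ 558.81 -311.46  287.48]
((552.044189453125, -316.0765686035156), (42.78801727294922, 61.511634826660156), 89.601318359375) 358
```

```bash
cat >> h.py <<'E'
from kin import fk
PK=np.load("p.npy")
A=np.radians(64.9); U=np.array([np.cos(A),np.sin(A),0]); V=np.array([-np.sin(A),np.cos(A),0]); C=np.array([685.9,-63.7,100.])
def cab(u,v,z): return C+u*U+v*V+np.array([0,0,z])
N=np.array([.865,-.502,0])
def ori(z,y):
    z=np.array(z,float)/np.linalg.norm(z); y=np.array(y,float); y=y-z*(y@z); y/=np.linalg.norm(y)
    return R.from_matrix(np.c_[np.cross(y,z),y,z]).as_rotvec()
def wall(qa,qb):
    """lowest tcp z near the wall, and closest wrist columns, on the joint path"""
    zs=[]
    for t in np.linspace(0,1,40):
        o,_=fk(np.array(qa)+t*(np.array(qb)-np.array(qa)),PK); zs.append((abs(o[-1]@N-480.7),o[-1][2]))
    zs=np.array(zs); m=zs[:,0]<85
    return zs[m,1].min() if m.any() else None
def st():
    o=telemetry.get_obs(); print(round(o["time"],1),o["ee_pos"].round(1),o["qpos"].round(2),o["force"].round(1),"gap",round(o["finger_gap"],1),round(o["grip_force"],1))
E
python3 - <<'E'
from h import *
q=telemetry.get_obs()["qpos"]
D=(0,0,-1); th=np.radians(28); hz=np.sin(th)*U-np.cos(th)*np.array([0,0,1])
import itertools
def tryp(name,p,zs,ys):
    for s in (1,-1):
        j=solver.inverse_kinematics(p,ori(zs,s*np.array(ys)))
        print(name,s,None if j is None else np.round(j,2), None if j is None else wall(q,j))
tryp("way",(485,-280,440),D,(0,1,0))
tryp("way0",(400,-50,440),D,(0,1,0))
tryp("bot",(552,-316.5,236),D,(0,1,0))
tryp("botup",(552,-316.5,340),D,(0,1,0))
tryp("place",cab(-450,65,136),D,(0,1,0))
tryp("hpre",cab(-200,0,230),hz,V)
tryp("h",cab(-164,0,155),hz,V)
tryp("hout",cab(-345,0,155),hz,V)
tryp("box",(481.3,128.3,4),D,(np.cos(.375),np.sin(.375),0))
tryp("box2",(481.3,128.3,4),D,(-np.sin(.375),np.cos(.375),0))
tryp("drop",cab(-250,0,180),D,V)
E
```

```text
way 1 [-0.52  0.49  0.92  2.    0.   -0.52] 353.84973400194764
way -1 [-0.52  0.49  0.92  2.    0.    2.62] 353.84973400684703
way0 1 [-0.12  0.09  0.35  1.84  0.   -0.12] None
way0 -1 [-0.12  0.09  0.35  1.84  0.    3.02] None
bot 1 [-0.52  0.51  0.41  1.46  0.   -0.52] 238.39068938307798
bot -1 [-0.52  0.51  0.41  1.46  0.    2.62] 238.3906893864301
botup 1 [-0.52  0.58  0.78  1.77  0.   -0.52] 295.6663633525858
botup -1 [-0.52  0.58  0.78  1.77  0.    2.62] 295.6663633575036
place 1 [-0.79  0.48  0.35  1.44  0.   -0.79] 237.222821435275
place -1 [-0.79  0.48  0.35  1.44  0.    2.35] 237.222821440691
hpre 1 [-0.61  0.64  0.76  1.79  0.48 -1.77] 288.2083364921558
hpre -1 [-0.61  0.64  0.76  1.79  0.48  1.37] 288.20833727000104
h 1 [-0.56  0.57  0.46  1.52  0.48 -1.71] 243.28390217909833
h -1 [-0.56  0.57  0.46  1.52  0.48  1.43] 243.28390272181784
hout 1 [-0.82  0.76  0.78  1.79  0.45 -2.  ] 248.9547113564023
hout -1 [-0.82  0.76  0.78  1.79  0.45  1.14] 248.95471269240562
box 1 [ 0.26  0.37 -0.43  0.77  0.    1.46] None
box -1 [ 0.26  0.37 -0.43  0.77  0.   -1.69] None
box2 1 [ 0.26  0.37 -0.43  0.77  0.   -0.11] None
box2 -1 [ 0.26  0.37 -0.43  0.77 -0.    3.03] None
drop 1 [-0.46  0.56  0.59  1.61  0.   -1.6 ] 264.24772976923316
drop -1 [-0.46  0.56  0.59  1.61  0.    1.54] 264.24772977565516
```

```bash
python3 - <<'E'
from h import *
o=ori((0,0,-1),(0,-1,0))
robot.goto([400,-50,440],o); robot.goto([485,-280,440],o)
robot.move_linear([552,-316.5,305],max_speed=250); st()
f,w=cloud("scene"); save(f,"s1.png")
print("stop",robot.move_linear([552,-316.5,236],max_speed=70,f_stop=8)); st()
robot.gripper_to(20,40); st()
robot.move_linear([552,-316.5,245],max_speed=40); st()
E
```

```text
3.9 [ 552.  -315.7  307. ] [-0.52  0.54  0.63  1.66  0.    2.62] [-0.9 -0.8  1.6] gap 85.3 0.0
stop False
5.1 [ 552.2 -316.6  236.5] [-0.52  0.51  0.41  1.47 -0.    2.62] [ 0.8 -0.   0.4] gap 85.4 0.0
5.6 [ 552.1 -316.7  236.3] [-0.52  0.51  0.41  1.46 -0.    2.62] [-0.5 -1.5  3.3] gap 27.4 39.4
6.0 [ 552.1 -316.5  245.1] [-0.52  0.51  0.43  1.49  0.    2.62] [ 0.3  0.4 -2.6] gap 27.6 39.6
```

```bash
python3 - <<'E'
from h import *
robot.move_linear([552,-316.5,335],max_speed=120)
p=cab(-450,65,0); robot.move_linear([p[0],p[1],335],max_speed=120); st()
robot.move_linear([p[0],p[1],245],max_speed=120)
print("stop",robot.move_linear([p[0],p[1],233],max_speed=20,f_stop=3)); st()
robot.gripper_to(85); st()
robot.move_linear([p[0],p[1],340],max_speed=120); st()
f,w=cloud("top"); save(f,"t1.png"); np.save("t1.npy",w)
E
```

```text
8.5 [ 436.6 -443.2  335. ] [-0.79  0.53  0.68  1.73  0.    2.35] [ 0.4  0.3 -2.6] gap 27.1 39.6
stop True
9.9 [ 436.3 -443.9  236.1] [-0.79  0.48  0.35  1.44 -0.    2.35] [ 0.4 -1.   5.9] gap 27.1 40.5
10.5 [ 436.  -443.5  235.4] [-0.79  0.48  0.35  1.45 -0.    2.35] [-0.4 -0.2  0.7] gap 84.7 0.0
11.5 [ 436.1 -443.6  339.4] [-0.79  0.53  0.71  1.75 -0.    2.35] [ 0.3 -0.1  0.4] gap 85.2 0.0
```

View pics/t1.png

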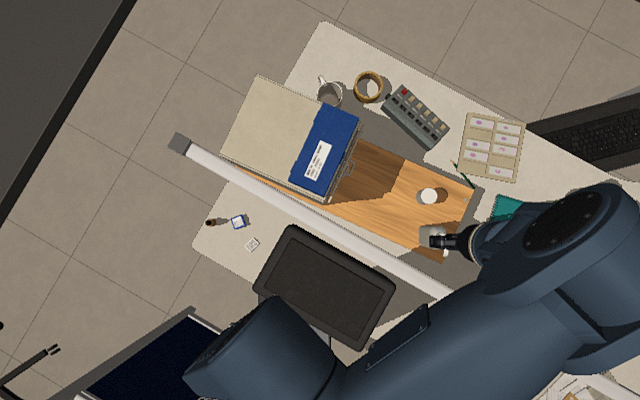

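```bash
python3 - <<'E'
from h import *
th=np.radians(28); d=np.sin(th)*U-np.cos(th)*np.array([0,0,1]); o=ori(d,-V)
t=cab(-162.7,0.6,151)
robot.goto(t-105*d,o); st()
print("stop",robot.move_linear(t-25*d,max_speed=100,f_stop=8))
print("stop",robot.move_linear(t,max_speed=40,f_stop=5)); st(); print(t)
f,w=cloud("top"); save(f,"t2.png")
f,w=cloud("scene"); save(f,"s2.png")
cv2.imwrite("pics/c2.png",cv2.resize(f["img"][130:260,280:460,::-1],None,fx=4,fy=4,interpolation=cv2.INTER_CUBIC))
E
```

```text
12.5 [ 595.1 -255.9  343.5] [-0.63  0.66  0.84  1.85  0.48  1.35] [-0.6  0.5 -0.6] gap 84.7 0.0
stop False
stop False
14.2 [ 616.4 -210.8  251.2] [-0.56  0.57  0.45  1.51  0.48  1.44] [-0.1 -0.6  0.2] gap 84.8 0.0
[ 616.33941264 -210.78152395  251.        ]
```

View pics/c2.png

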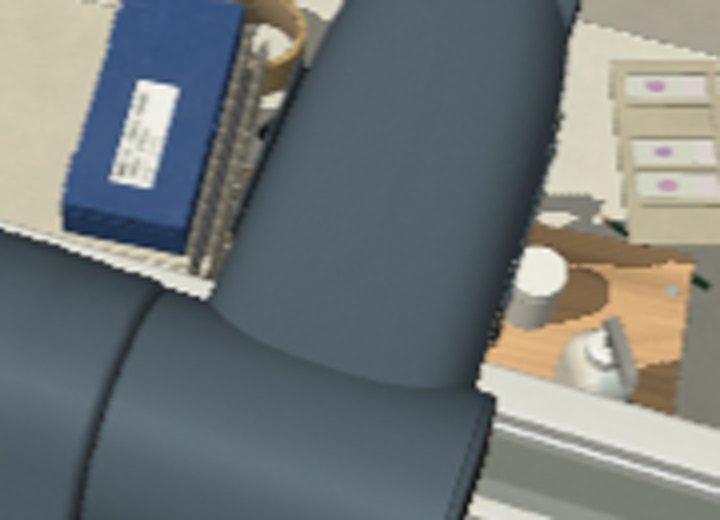

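```bash
python3 - <<'E'
from h import *
robot.gripper_to(25,50); st()
p=telemetry.get_obs()["ee_pos"]
if telemetry.get_obs()["finger_gap"]>36:
    print("stop",robot.move_linear(p-30*U,max_speed=60,f_stop=20)); st()
E
```

```text
14.8 [ 615.5 -210.1  251.4] [-0.56  0.57  0.45  1.51  0.49  1.44] [-11.3   4.4   7.5] gap 37.6 49.4
stop False
15.5 [ 602.6 -237.5  251.5] [-0.6   0.59  0.47  1.54  0.48  1.39] [-3.8 -0.3  3.7] gap 37.3 50.4
```

```bash
python3 - <<'E'
from h import *
p=telemetry.get_obs()["ee_pos"]; 
print("stop",robot.move_linear(p-135*U,max_speed=90,f_stop=25)); st()
print("stop",robot.move_linear(p-175*U,max_speed=30,f_stop=15)); st(); robot.hold(.3)
print((telemetry.get_obs()["ee_pos"]-C)@U,(telemetry.get_obs()["ee_pos"]-C)@V)
f,w=cloud("top"); save(f,"t3.png"); np.save("t3.npy",w)
E
```

```text
stop False
17.1 [ 544.9 -360.8  251.5] [-0.8   0.73  0.71  1.74  0.45  1.17] [-2.9 -0.3  5. ] gap 37.3 50.4
stop True
17.9 [ 536.1 -379.7  251.5] [-0.83  0.76  0.77  1.78  0.45  1.14] [0.7 2.5 6.6] gap 37.1 55.1
-349.7603591843378 1.6167986450937804
```

View pics/t3.png

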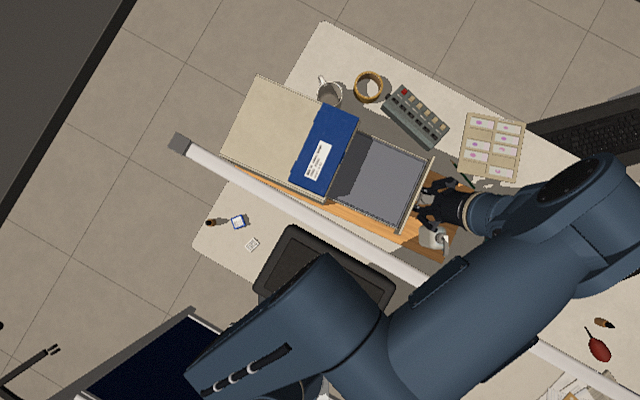

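```bash
python3 - <<'E'
from h import *
th=np.radians(28); d=np.sin(th)*U-np.cos(th)*np.array([0,0,1])
robot.gripper_to(85); p=telemetry.get_obs()["ee_pos"]; st()
print("stop",robot.move_linear(p-105*d,max_speed=120)); st()
q=telemetry.get_obs()["qpos"]
o=ori((0,0,-1),(0,-1,0))
b=.375
ob=ori((0,0,-1),(np.cos(b),np.sin(b),0))
for P in [(480,-270,440)]:
    j=solver.inverse_kinematics(P,o); print(np.round(j,2),wall(q,j))
robot.goto([480,-270,440],o); robot.goto([400,60,400],ob)
st()
f,w=cloud("top"); save(f,"t4.png"); np.save("t4.npy",w)
m=np.isfinite(w[...,2])
P=w[m]-C; uv=np.c_[P@U,P@V,w[m][:,2]]
s=(uv[:,0]<-250)&(uv[:,0]>-345)&(abs(uv[:,1])<80)
fr=uv[s&(uv[:,2]>300)&(uv[:,2]<312)]; print("front top",len(fr),np.percentile(fr,[2,50,98],axis=0))
fl=uv[s&(uv[:,2]<285)&(uv[:,2]>268)&(uv[:,0]>-310)]; print("floor",len(fl),fl.mean(0))
import scipy.ndimage as nd
for n,lo,hi,sd in(("box",10,30,(239,222)),("bottle",110,290,None)):
    mm=(w[...,2]>lo)&(w[...,2]<hi)
    if sd: 
        l,_=nd.label(mm); pp=w[l==l[sd[1],sd[0]]]; print(n,len(pp),cv2.minAreaRect(pp[:,:2].astype(np.float32)),pp[:,2].mean())
bb=uv[(abs(uv[:,0]+450)<50)&(uv[:,1]>20)&(uv[:,1]<119)&(uv[:,2]>275)]; print("head",len(bb),bb.mean(0),bb.min(0),bb.max(0))
E
```

```text
18.8 [ 536.  -379.4  251.3] [-0.83  0.76  0.77  1.78  0.45  1.14] [-0.2  0.7 -0.2] gap 84.8 0.0Traceback (most recent call last):
  File "<stdin>", line 4, in <module>
bench.IKError: the arm cannot follow that straight line within its joint ranges
```

```bash
cat > a.py <<'E'
from h import *
th=np.radians(28); d=np.sin(th)*U-np.cos(th)*np.array([0,0,1])
o=ori((0,0,-1),(0,-1,0)); ov=ori((0,0,-1),-V)
p=telemetry.get_obs()["ee_pos"]
for L in (60,50,40,30):
    try: robot.move_linear(p-L*d,max_speed=120); break
    except robot.IKError: pass
print(L); st()
t=telemetry.get_obs()["ee_pos"].copy(); t[2]=345
t=t+np.array([-10,8,0])
robot.move_linear(t,max_speed=100,rot=ov); st()
ob=ori((0,0,-1),(np.cos(.375),np.sin(.375),0))
q=telemetry.get_obs()["qpos"]; j=solver.inverse_kinematics((480,-270,440),o); print(wall(q,j))
robot.goto([480,-270,440],o); robot.goto([400,60,400],ob)
st()
f,w=cloud("top"); save(f,"t4.png"); np.save("t4.npy",w)
m=np.isfinite(w[...,2])
P=w[m]-C; uv=np.c_[P@U,P@V,w[m][:,2]]
s=(uv[:,0]<-250)&(uv[:,0]>-345)&(abs(uv[:,1])<80)
fr=uv[s&(uv[:,2]>300)&(uv[:,2]<312)]; print("front top",len(fr),np.percentile(fr,[2,50,98],axis=0))
fl=uv[s&(uv[:,2]<285)&(uv[:,2]>268)&(uv[:,0]>-310)]; print("floor",len(fl),fl.mean(0))
import scipy.ndimage as nd
l,_=nd.label((w[...,2]>10)&(w[...,2]<30)); pp=w[l==l[222,239]]; print("box",len(pp),cv2.minAreaRect(pp[:,:2].astype(np.float32)),pp[:,2].mean())
bb=uv[(abs(uv[:,0]+450)<50)&(uv[:,1]>20)&(uv[:,1]<119)&(uv[:,2]>275)]
if len(bb): print("head",len(bb),bb.mean(0),bb.min(0),bb.max(0))
E
python3 a.py
```

```text
50
19.4 [ 526.3 -400.9  294.7] [-0.86  0.86  1.08  2.    0.44  1.1 ] [ 0.2 -0.1 -0. ] gap 84.9 0.0
20.1 [ 516.2 -392.2  344.2] [-0.65  0.63  0.88  1.83  0.    1.36] [0.1 0.1 0. ] gap 85.1 0.0
428.63195337324845
22.5 [400.5  59.6 400. ] [ 0.15  0.06  0.21  1.73 -0.    1.35] [0.9 0.  0. ] gap 85.2 0.0
front top 202 [[-340.01103412  -76.14418088  301.18187924]
 [-336.17231253    0.48840473  307.20886339]
 [-333.65611803   77.48228535  310.67541608]]
floor 1536 [-280.13080272    0.30968857  274.97834485]
box 150 ((481.13653564453125, 128.13909912109375), (37.96881866455078, 38.66150665283203), 22.54965591430664) 18.8142252865085
head 112 [-456.26444082   79.3374669   281.89249265] [-470.89416301   56.3091999   276.46293467] [-442.43966954  101.49409634  286.81195732]
```

```bash
python3 - <<'E'
from h import *
b=.385; ob=ori((0,0,-1),(np.cos(b),np.sin(b),0)); x,y=481.2,128.2
robot.gripper_to(62,25)
robot.goto([x,y,110],ob); st()
robot.move_linear([x,y,30],max_speed=120,f_stop=8)
print("stop",robot.move_linear([x,y,1.5],max_speed=30,f_stop=5)); st()
robot.gripper_to(25,25); st()
robot.move_linear([x,y,60],max_speed=80); st()
f,w=cloud("scene"); cv2.imwrite("pics/c5.png",cv2.resize(f["img"][200:340,180:360,::-1],None,fx=3,fy=3))
E
```

```text
24.1 [481.9 128.2 111.1] [ 0.26  0.26 -0.28  1.03 -0.    1.45] [-1.   0.   1.1] gap 62.2 0.0
stop False
26.0 [481.4 128.2   1.7] [ 0.26  0.38 -0.43  0.76  0.    1.45] [-0.9 -0.2  0. ] gap 62.0 0.0
26.3 [481.4 128.2   1.8] [ 0.26  0.38 -0.43  0.76 -0.    1.45] [-1.7 -0.2  5.1] gap 37.7 25.7
27.2 [480.9 128.1  59.6] [ 0.26  0.31 -0.36  0.9  -0.    1.45] [ 0.4  0.4 -0.4] gap 38.1 25.1
```

View pics/c5.png

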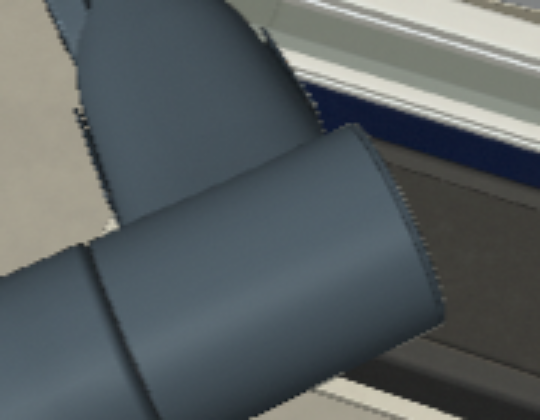

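```bash
python3 - <<'E'
from h import *
ov=ori((0,0,-1),-V)
robot.move_linear([440,110,250],max_speed=200)
robot.goto([400,60,445],ov)
q=telemetry.get_obs()["qpos"]; j=solver.inverse_kinematics((480,-260,445),ov); print(wall(q,j))
robot.goto([480,-260,445],ov); st()
t=cab(-250,0.5,0)
robot.move_linear([t[0],t[1],345],max_speed=150,rot=ov); st()
robot.move_linear([t[0],t[1],283],max_speed=80,f_stop=10)
print("stop",robot.move_linear([t[0],t[1],272],max_speed=15,f_stop=2.5)); st()
robot.gripper_to(62); st()
robot.move_linear([t[0],t[1],345],max_speed=80); st()
robot.move_linear([480,-260,445],max_speed=150); 
robot.gripper_to(62)
robot.goto([400,60,400],ov)
f,w=cloud("top"); np.save("t6.npy",w); cv2.imwrite("pics/c6.png",cv2.resize(f["img"][90:270,230:490,::-1],None,fx=3,fy=3))
m=np.isfinite(w[...,2]); P=w[m]-C; uv=np.c_[P@U,P@V,w[m][:,2]]
s=(uv[:,0]<-150)&(uv[:,0]>-345)&(abs(uv[:,1])<80)
b=uv[s&(uv[:,2]>284)&(uv[:,2]<299)&(uv[:,0]>-325)&(abs(uv[:,0]+250)<40)&(abs(uv[:,1])<40)]; print("box",len(b),b.mean(0),b.std(0),cv2.minAreaRect(b[:,:2].astype(np.float32)))
fr=uv[s&(uv[:,2]>300)&(uv[:,2]<312)&(uv[:,0]<-300)]; print("front top",len(fr),np.percentile(fr,[2,50,98],axis=0))
E
```

```text
444.99994804461915
30.5 [ 480.2 -259.   445.1] [-0.49  0.45  0.87  1.99  0.    1.51] [-0.5 -0.4 -0.5] gap 37.7 25.2
31.6 [ 579.2 -289.9  346.1] [-0.46  0.62  0.88  1.82  0.    1.54] [ 0.   0.5 -0.9] gap 37.9 25.2
stop True
33.0 [ 579.5 -289.9  276.6] [-0.46  0.56  0.58  1.59  0.    1.54] [ 0.4 -0.   5.6] gap 37.9 26.0
33.4 [ 579.2 -289.8  276. ] [-0.46  0.56  0.58  1.59 -0.    1.54] [ 0.4  0.3 -0. ] gap 61.9 0.0
34.4 [ 579.4 -289.8  344.6] [-0.46  0.63  0.88  1.82  0.    1.54] [-0.7 -0.4  0.7] gap 61.9 0.0
box 248 [-247.15382532   -0.31110123  293.51322025] [11.08765561 11.18571974  1.7321533 ] ((-247.0936737060547, -0.8202381134033203), (38.34370040893555, 38.4783821105957), 89.30841064453125)
front top 202 [[-3.40142674e+02 -7.75573279e+01  3.00558965e+02]
 [-3.36287624e+02 -2.92428617e-01  3.07070256e+02]
 [-3.33682124e+02  7.67852429e+01  3.11254708e+02]]
```

View pics/c6.png

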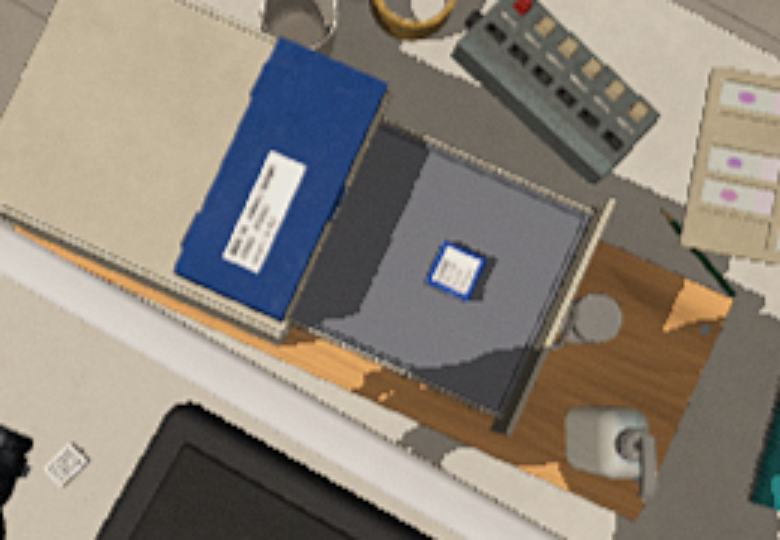

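```bash
python3 -c "
from h import *
st(); print(robot.finish_job())"
```

```text
37.0 [400.6  59.4 400.1] [ 0.15  0.06  0.21  1.73 -0.    2.16] [0.2 0.  0.7] gap 62.1 0.0
the job is handed in; nothing more can be done
None
```

The job is handed in at about 37 s of the 70 s allowed: the last picture shows the top drawer out at its stop, the cover-glass box flat on its floor, and the pump bottle upright on the riser clear of the drawer. No verdict came back from the judging.

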